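# Push the egg box down the guide lane onto the check scale

### The arm

A 6-joint arm with a two-finger parallel gripper is mounted at the origin on the work surface. World frame = base frame: x ahead of the robot, y to its left, z up, the work surface at z = 0. Lengths are in mm, angles in rad, forces in N, time in s.
With the tool pointing down it reaches from about 250 to 725 mm from the base axis. Payload 9.7 kg.
Tool frame: the origin (TCP) lies on the centre line of the jaws, within the pads' length; the fingertips stand robot.tips_ahead ahead of it and the grasp point (between the pads) lies 6 mm ahead of it (robot.tips_ahead is the distance from the TCP to the fingertips, in mm); z points along the fingers, y is the line along which they close (so a half turn about z gives the same grasp; the last joint's range is limited). The gripper opens to 85 mm and grips with 20 to 120 N. Pads are 22 mm wide; open, the fingers measure 114 mm over their backs; the gripper's body (76 mm by 85 mm) begins 54 mm behind the grasp point. The pads swing forward as they close: fully open they stand 13 mm farther back than shut.
Start: joints at [-1.346, 0.087, 0.176, 1.66, 0, 1.571], TCP at [122.599, -536.159, 256.284] pointing down, gripper open.
Joint ranges: [-3.13, 3.13], [-0.85, 1.81], [-1.15, 1.24], [-2.2, 2.28], [-1.44, 1.52], [-3.14, 3.14]. Speed limits (rad/s): [2.22, 2.22, 2.57, 3.14, 3.14, 3.14].

### API

Orientations are given as a 3x3 rotation matrix whose columns are the frame's x, y, z axes.
In Python, from cell import robot, camera gives the robot as it stands.
- The arm moves only by the tool jog_arm, never from a script. Its arguments are lists of equal length, an entry for each row: "xyz": the shift along the tool's x, y, z in mm, a list of three; "twist": the turn about the tool's z in rad; "grip": the closure in counts, from 0 (fully open) to 255 (shut). A call has exactly 10 rows; each row shifts and turns the commanded pose from where the row before left it, along the tool's axes as they then stand; what a row does not reach is not made up. A row lasts 1/10 s, in which the tool goes at most 50 mm and 8.59 degrees, less where a joint would pass 70% of its speed; a pose out of reach is approached as far as the arm can. A call is refused whole if a number of a shift passes 50 or a number of a turn 0.15, either way. A call with a gripper value outside its range is refused whole. The fingers move at their own pace and stop on an object; "grip_force" is the grip in N (left out, the last holds). Time passes only in rows, so rows that do not move let the fingers close, or fill a call up. It gives the time, the measured TCP pose, the force, the opening and the grip force at its end, in the units of the state.
- robot.observe(): the state, without advancing time (a new reading comes with each control period).
- camera(name): name is "side" or "top"; returns a dict with "image" (420x560x3 uint8, red, green, blue), "intrinsics" (3x3 intrinsics, pixels), "camera_from_world" (4x4, takes a point from world to camera coordinates). Camera axes: x right, y down, z forward; pixel columns grow to the right and rows downward; lengths in mm; the calibration is good to about 2 mm. A picture is of the moment at which its call begins. There is no depth.
- robot.finish_job(): hands the job in; it is judged then, once.
The state is a dict: "clock": time; "qpos": joint angles; "qvel": joint speeds; "joint_efforts": joint torques, N m; "tcp_pos": TCP position; "ee_rot": TCP orientation; "force": force on the tool from outside, world axes, zero at the start; "moment": the same for the moment, N m; "opening": opening from 0.0 (shut) to 1.0 (fully open); "grip_force": force on a finger pad.
Only numpy, scipy, OpenCV 4.12 (cv2) and the standard library are available. Lean on these libraries where they do the work, as an engineer would, in place of code of your own. Each camera call takes 0.05 s, during which the arm holds its last target. There are 200 camera calls.

### The job

From the infeed table of the check scale, gently push the wooden box of six eggs, narrow end first, down the lane between the two guide rods until the whole box stands on the white weighing plate, then take the hand away. Only push it, never lift or tip it, and let neither the box nor the hand touch a guide rod, or the eggs are jarred and the weight reads false. Leave the bell, the inkwell, the tin egg holder and the brass beam scale undisturbed.

Things in the scene. Friction and masses are not known exactly. Their poses are not given: they have to be found in the camera images.
- scale: Check scale, fixed: low bench, flat level top (deck) 30 mm above the desk. Origin at desk height on the lane's centre line; +y: the way the box is pushed, x: across. Infeed table y = -330 to -50 mm, 260 mm wide; then the lane deck, 170 mm wide, to y = 315 mm, no steps or lips. Beyond y = 310 mm stands the dial head, to y = 470 mm, 60 to 80 mm wide in x, 215 mm tall
- mouth (a point): Centre of the lane's mouth at deck height, 45 mm to -y of the scale's origin, where the parallel part of the two guide rods begins; axes as scale
- plate (a point): Centre of the top of the weighing plate, a white enamelled plate flush with the deck, 180 mm along the lane (y) by 116 mm across (x), lying between the rods 170 mm to +y of the scale's origin; axes as scale
- rod_near: Guide rod on the robot's side (-x) of the lane: round steel bar 10 mm thick, top 23 mm above the deck, centred at x = -66 mm from y = -45 to 290 mm; its first part flares out to x = -82 mm at y = -70 mm. Posts with small clamp knobs stand outside it at x = -79 mm, up to 28 mm above the deck. Origin and axes as scale
- rod_far: The same guide rod mirrored on the far (+x) side, at x = +66 mm with posts at x = +79 mm. The clear width between the rods is 122 mm. Pose: origin and axes as scale
- eggbox: Loose wooden box of six eggs, 150 mm long (its y, along the lane), 104 mm wide (its x), 0.4 to 0.75 kg. Flat upright walls 50 mm high; egg tops at 72 mm, 8 mm or more inside the outer faces. Origin: centre of the underside. Starts on the infeed table up to 25 mm off the centre line, up to 0.3 rad askew. Slides under a few newtons, stays where left
- bell: Domed brass desk bell on a wooden foot, 84 mm across, 68 mm tall, loose; origin under its centre. To be left alone
- inkwell: Green glass inkwell with brass lid, 64 mm across, 63 mm tall, loose; origin under its centre. To be left alone
- egg_holder: Pressed tin egg holder, 90 mm square, 24 mm high, with two eggs in it up to 81 mm, loose; origin under its centre. To be left alone
- beam_scale: Brass egg scale with a sliding counterweight on its beam, on a wooden foot 200 mm (y) by 70 mm (x), 116 mm tall, loose; origin under its centre. To be left alone

How it is judged (in metres and radians):
On the way:
1. the whole egg box is inside the lane, between the parallel rods (y of eggbox in the frame of mouth above 0.075 m), for 0.1 s.
At the end, for the whole second after the job is handed in: the egg box stands level and still on the weighing plate, its centre within 15 mm of the plate's centre along the lane and within 10 mm across, square to the lane within 0.14 rad, so the whole box is on the plate and clear of both rods (y of eggbox in the frame of plate between -0.015 and 0.015 m and x of eggbox in the frame of plate between -0.01 and 0.01 m and z of eggbox in the frame of plate between -0.003 and 0.003 m and angle between the y axis of eggbox and the y axis of plate, either way round below 0.14 rad and angle between eggbox's own z axis and vertical below 0.05 rad and linear speed of eggbox below 0.01 m/s); the robot touches nothing.
It fails at once if a guide rod was touched by the box or the robot (contact force between any of rod_near, rod_far and anything else above 0.1 N).
It fails at once if the egg box was lifted (over 8 mm off the deck) or tipped (over 0.12 rad) (z of eggbox in the frame of plate above 0.008 m or angle between eggbox's own z axis and vertical above 0.12 rad).
It fails at once if the eggs were handled roughly: box faster than 0.35 m/s, or pressed with over 25 N (linear speed of eggbox above 0.35 m/s or contact force between eggbox and the fingers above 25 N or contact force between eggbox and the arm above 25 N).
It fails at once if a bystander was moved more than 15 mm or tipped (distance of any of bell, inkwell, egg_holder, beam_scale from where it was at the start of the episode above 0.015 m or angle between any of bell, inkwell, egg_holder, beam_scale's own z axis and vertical above 0.3 rad).
It also fails if it takes over 64 s, if anything falls off the work surface, if the arm or the gripper's body presses on something with over 40 N, if the wrist force passes 120 N, or if a joint passes its speed limit or range.

## Working session

There is one attempt and no reset: what is moved stays moved. The work goes in short steps, Python scripts to look and compute and a tool call to move; the robot and the scene stay as the last step left them, time stands still between calls to the robot, and variables do not carry over. Pictures are saved under pics/ and viewed, at most 10 in all, crops included, and the job is handed in when it is done.

Besides the shell and the picture viewer there is one more tool, called after "Emit:" by a JSON object that holds its "fn" and its "kwargs". jog_arm: Moves the arm, as the interface text tells. Its arguments: {"type":"object","properties":{"xyz":{"type":"array"},"twist":{"type":"array"},"grip":{"type":"array"},"grip_force":{"type":"number"}},"required":["xyz","twist","grip"]}

```bash
mkdir -p pics; ls
python3 - <<'E'
from cell import robot,camera
import cv2,numpy as np
s=robot.observe();print({k:np.round(v,3).tolist() for k,v in s.items()}, robot.tips_ahead)
for n in("top","side"):
    c=camera(n);cv2.imwrite(f"pics/{n}0.png",c["image"][:,:,::-1]);print(n,np.round(c["intrinsics"],1).tolist(),np.round(c["camera_from_world"],3).tolist())
E
```

```text
pics
{'clock': 0.0, 'qpos': [-1.346, 0.087, 0.175, 1.66, -0.0, 1.571], 'qvel': [-0.0, -0.0, 0.0, 0.0, -0.003, -0.001], 'joint_efforts': [-0.0, -52.038, 46.481, 0.016, -0.0, -0.0], 'tcp_pos': [122.56, -535.973, 255.583], 'ee_rot': [[0.975, 0.223, -0.0], [0.223, -0.975, 0.001], [-0.0, -0.001, -1.0]], 'force': [0.353, -0.588, 0.185], 'moment': [-0.018, -0.044, 0.005], 'grip_force': 0.0, 'opening': 0.995} 25.0
top [[439.0, 0.0, 276.7], [0.0, 439.0, 212.1], [0.0, 0.0, 1.0]] [[0.027, -1.0, -0.003, 47.827], [-0.996, -0.026, -0.088, 547.055], [0.088, 0.005, -0.996, 842.787], [0.0, 0.0, 0.0, 1.0]]
side [[465.1, 0.0, 282.6], [0.0, 465.1, 212.5], [0.0, 0.0, 1.0]] [[0.996, -0.084, -0.002, -550.237], [-0.056, -0.637, -0.769, 123.207], [0.063, 0.766, -0.64, 887.013], [0.0, 0.0, 0.0, 1.0]]
```

View pics/top0.png

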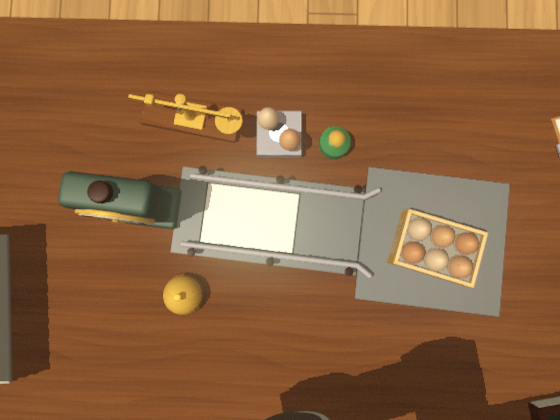

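View pics/side0.png

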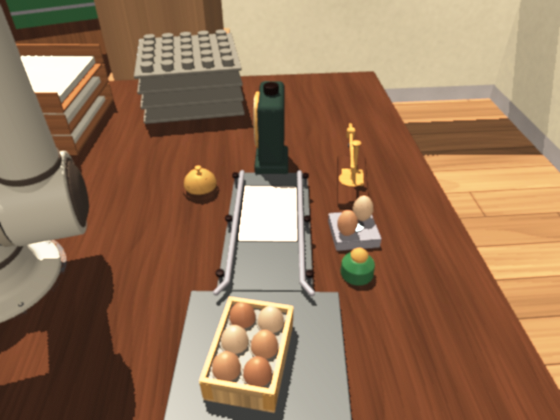

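The top view shows the box at about (440,247) on the infeed, the white plate at (250,218), and the lane running to image left (world +y). The side view agrees: the box is slightly askew, with the bystanders outside the lane.

```bash
cat > h.py <<'E'
import cv2,numpy as np
from cell import robot,camera
def ray(c,px,z):
    K=c["intrinsics"];T=c["camera_from_world"];R=T[:3,:3];o=-R.T@T[:3,3]
    px=np.atleast_2d(px).astype(float)
    d=np.c_[px,np.ones(len(px))]@np.linalg.inv(K).T@R
    return (o+d*((z-o[2])/d[:,2])[:,None])[:,:2]
def big(m):
    cs,_=cv2.findContours(m,cv2.RETR_EXTERNAL,cv2.CHAIN_APPROX_NONE)
    return max(cs,key=cv2.contourArea)[:,0,:]
def rect(pts):
    # centre, long-axis direction (pointing +y world), long, short
    (c,(w,h),a)=cv2.minAreaRect(pts.astype(np.float32))
    a=np.deg2rad(a)+(0 if w>h else np.pi/2); u=np.array([np.cos(a),np.sin(a)]); u*=np.sign(u[1])
    return np.array(c),u,max(w,h),min(w,h)
def plate(c):
    hsv=cv2.cvtColor(c["image"],cv2.COLOR_RGB2HSV)
    m=cv2.inRange(hsv,(0,0,190),(60,70,255)); m[:160]=0;m[270:]=0;m[:,:190]=0;m[:,310:]=0
    return big(m)
def box(c,x0=310,x1=520):
    hsv=cv2.cvtColor(c["image"],cv2.COLOR_RGB2HSV)
    m=cv2.inRange(hsv,(3,70,110),(35,255,255)); m[:170]=0;m[310:]=0;m[:,:x0]=0;m[:,x1:]=0
    m=cv2.morphologyEx(m,cv2.MORPH_OPEN,np.ones((2,2)))
    return big(m)
E
python3 - <<'E'
from h import *
c=camera("top");p=plate(c);b=box(c)
for n,q,z in(("plate",p,30),("box",b,80)):
    r=rect(ray(c,q+0.0,z));print(n,[np.round(v,3) for v in r],"yaw from +y",np.arctan2(-r[1][0],r[1][1]))
im=c["image"][:,:,::-1].copy()
cv2.polylines(im,[p.astype(np.int32)],1,(255,0,0));cv2.polylines(im,[b.astype(np.int32)],1,(255,0,255))
cv2.imwrite("pics/a.png",cv2.resize(im[160:320,170:530],None,fx=2.2,fy=2.2,interpolation=0))
E
```

```text
plate [array([533.066, 115.42 ]), array([0.097, 0.995]), np.float64(180.86), np.float64(117.591)] yaw from +y -0.09704971802217706
box [array([ 482.451, -235.825]), array([0.267, 0.964]), np.float64(163.755), np.float64(108.948)] yaw from +y -0.2699471959961924
```

View pics/a.png

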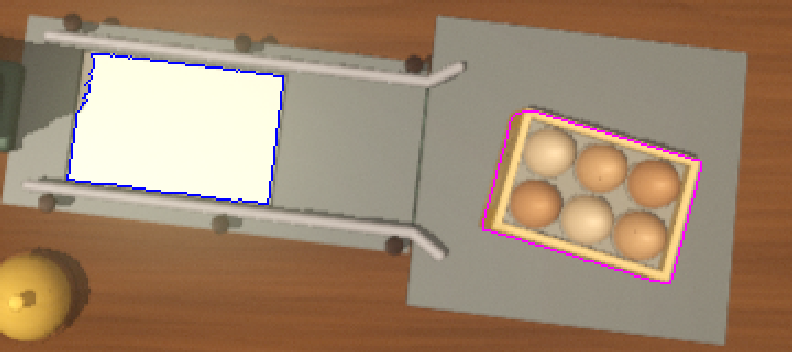

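The contours show the plate well fitted (180.9 x 117.6 mm). The box contour includes the front wall, so I'll tighten it to the rim while I move to the near side of the box.

Emit:
{"fn": "jog_arm", "kwargs": {"xyz": [[0, 0, 0], [0, 0, 0], [0, 0, 0], [25, -34, 0], [25, -34, 0], [25, -34, 0], [25, -34, 0], [25, -34, 0], [25, -34, 0], [25, -34, 0]], "twist": [0.107, 0.107, 0.108, 0, 0, 0, 0, 0, 0, 0], "grip": [0, 0, 0, 0, 0, 0, 0, 0, 0, 0]}}

```text
clock: 1.15
tcp_pos: [320.6, -314.8, 256.2]
ee_rot: [[0.995, -0.097, 0.0], [-0.097, -0.995, -0.0], [0.0, 0.0, -1.0]]
force: [0.1, -1.2, -0.3]
opening: 1.001
grip_force: 0.0
```

```bash
cat >> h.py <<'E'
P=np.array([533.07,115.42]);A=-0.0970
YS=np.array([-np.sin(A),np.cos(A)]);XS=np.array([np.cos(A),np.sin(A)])
def sc(w):
    d=np.atleast_2d(w)[:,:2]-P; return np.c_[d@XS,d@YS+170]
def rim(c,x0=150,x1=520):
    hsv=cv2.cvtColor(c["image"],cv2.COLOR_RGB2HSV)
    m=cv2.inRange(hsv,(15,60,205),(30,200,255)); m[:150]=0;m[310:]=0;m[:,:x0]=0;m[:,x1:]=0
    cs,_=cv2.findContours(m,cv2.RETR_EXTERNAL,cv2.CHAIN_APPROX_NONE)
    return max(cs,key=lambda q:cv2.contourArea(cv2.convexHull(q)))[:,0,:]
def boxpose(c,**k):
    r=rect(sc(ray(c,rim(c,**k),80))); return r[0],-np.arctan2(r[1][0],r[1][1]),r[2:]
def tcp():
    s=robot.observe(); R=s["ee_rot"]; w=s["tcp_pos"]
    return sc(w)[0],w[2],np.arctan2(R[1,0],R[0,0])-A,s["force"],s["clock"],s["opening"],robot.tips_ahead,s["qpos"]
E
python3 - <<'E'
from h import *
c=camera("top");print(boxpose(c));print([np.round(v,3) for v in tcp()])
im=c["image"][:,:,::-1].copy();b=rim(c)
cv2.polylines(im,[b.astype(np.int32)],1,(255,0,255))
cv2.imwrite("pics/b.png",cv2.resize(im[140:420,280:560],None,fx=2,fy=2,interpolation=0))
E
```

```text
(array([ -15.25503349, -188.03334045]), np.float64(-0.17337125433194042), (150.8459930419922, 105.01764678955078))
[array([-167.171, -275.046]), np.float64(256.308), np.float64(0.002), array([2.282, 1.709, 0.704]), np.float64(1.2), np.float64(1.001), np.float64(25.0), array([-7.670e-01, -1.530e-01, -5.700e-02,  1.666e+00,  2.000e-03,
        2.469e+00])]
```

View pics/b.png

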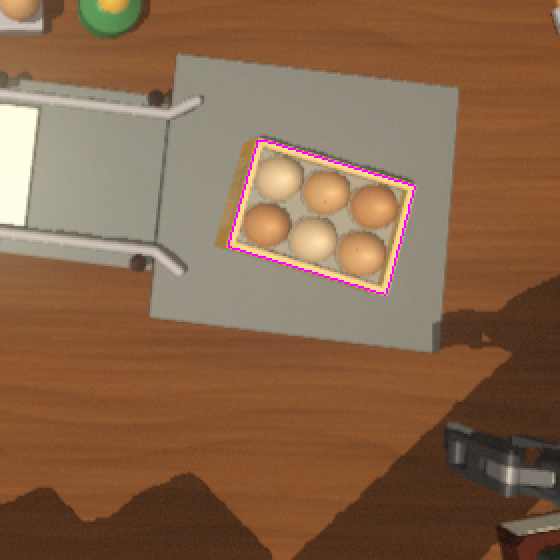

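The picture shows the rim fit exact (150.8 x 105 mm). The box is at x −15, y −188, yaw −0.17 in the scale frame, and the hand is at the lower right. Next I go down on the near side of the box.

Emit:
{"fn": "jog_arm", "kwargs": {"xyz": [[19, -28, 0], [19, -29, 0], [19, -28, 0], [0, 0, 40], [0, 0, 40], [0, 0, 40], [0, 0, 35], [0, 0, 26], [0, 0, 0], [0, 0, 0]], "twist": [0, 0, 0, 0, 0, 0, 0, 0, 0, 0], "grip": [0, 0, 0, 0, 0, 0, 0, 0, 0, 0]}}

```text
clock: 2.2
tcp_pos: [384.8, -237.2, 75.8]
ee_rot: [[0.995, -0.097, -0.0], [-0.097, -0.995, 0.0], [-0.0, -0.0, -1.0]]
force: [0.2, -1.1, 1.6]
opening: 0.999
grip_force: 0.0
```

Run:
```python
from h import *
print(boxpose(camera("top")));print([np.round(v,3) for v in tcp()])
c=camera("side");cv2.imwrite("pics/c.png",cv2.resize(c["image"][200:,100:420,::-1],None,fx=2,fy=2))
```

```text
(array([ -15.18609619, -187.71131897]), np.float64(-0.17307804029592275), (151.51951599121094, 105.01611328125))
[array([-112.816, -195.645]), np.float64(76.747), np.float64(-0.0), array([ 1.24 , -0.682,  0.336]), np.float64(2.25), np.float64(1.004), np.float64(25.0), array([-0.552, -0.141, -0.394,  1.316, -0.   ,  2.686])]
```

View pics/c.png

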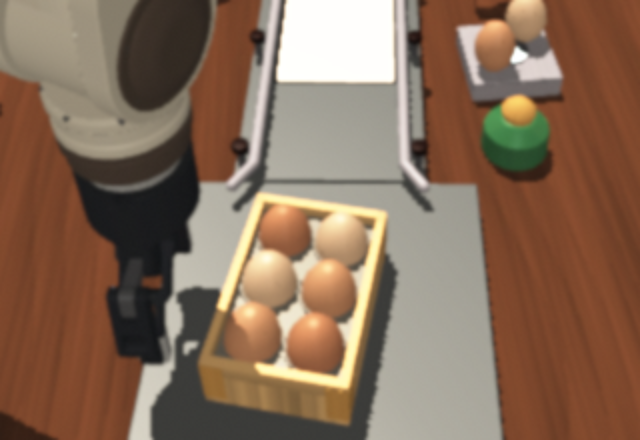

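The hand stands beside the box with its tips about mid-wall. Pushing slowly across the lane (+x).

Emit:
{"fn": "jog_arm", "kwargs": {"xyz": [[4, -1, 0], [4, -1, 0], [4, -1, 0], [4, -1, 0], [4, -1, 0], [3, 0, 0], [3, 0, 0], [3, 0, 0], [3, 0, 0], [3, 0, 0]], "twist": [0, 0, 0, 0, 0, 0, 0, 0, 0, 0], "grip": [0, 0, 0, 0, 0, 0, 0, 0, 0, 0]}}

```text
clock: 3.3
tcp_pos: [420.2, -235.7, 75.2]
ee_rot: [[0.995, -0.097, -0.0], [-0.097, -0.995, -0.0], [-0.0, 0.0, -1.0]]
force: [-3.4, -1.5, 0.0]
opening: 1.001
grip_force: 1.2
```

Run:
```python
from h import *
print(boxpose(camera("top")));print([np.round(v,3) for v in tcp()])
```

```text
(array([  -7.9754982 , -184.86883545]), np.float64(-0.1147610708517491), (150.8768310546875, 105.0486068725586))
[array([ -77.882, -190.394]), np.float64(75.229), np.float64(-0.0), array([-1.653, -0.229,  0.311]), np.float64(3.35), np.float64(0.999), np.float64(25.0), array([-0.511, -0.067, -0.33 ,  1.308,  0.   ,  2.728])]
```

Emit:
{"fn": "jog_arm", "kwargs": {"xyz": [[2, 0, 0], [2, 0, 0], [2, 0, 0], [2, 0, 0], [2, 0, 0], [2, 0, 0], [2, 0, 0], [1, 0, 0], [0, 0, 0], [0, 0, 0]], "twist": [0, 0, 0, 0, 0, 0, 0, 0, 0, 0], "grip": [0, 0, 0, 0, 0, 0, 0, 0, 0, 0]}}

```text
clock: 4.35
tcp_pos: [435.4, -237.0, 75.4]
ee_rot: [[0.995, -0.097, 0.001], [-0.097, -0.995, 0.0], [0.001, -0.0, -1.0]]
force: [-1.1, -0.6, -0.3]
opening: 1.003
grip_force: 0.1
```

Run:
```python
from h import *
print(boxpose(camera("top")));print([np.round(v,3) for v in tcp()])
```

```text
(array([   2.13785172, -179.69558716]), np.float64(-0.02686969750224539), (151.16748046875, 105.31767272949219))
[array([ -63.137, -190.207]), np.float64(75.425), np.float64(0.0), array([-0.498, -0.357, -0.111]), np.float64(4.4), np.float64(0.998), np.float64(25.0), array([-0.499, -0.035, -0.299,  1.307,  0.   ,  2.74 ])]
```

Box is at x +2, yaw −0.027. Now backing off and going behind it.

Emit:
{"fn": "jog_arm", "kwargs": {"xyz": [[-10, 0, 0], [-15, 0, 0], [-15, 0, 0], [0, 0, -40], [0, 0, -40], [20, 35, 0], [30, 35, 0], [30, 30, 0], [25, 10, 0], [0, 0, 0]], "twist": [0, 0, 0, 0, 0, 0, 0, 0, -0.14, -0.14], "grip": [0, 0, 0, 0, 0, 0, 0, 0, 0, 0]}}

```text
clock: 5.4
tcp_pos: [490.4, -354.3, 154.1]
ee_rot: [[0.982, 0.187, -0.0], [0.187, -0.982, 0.001], [-0.0, -0.001, -1.0]]
force: [-0.8, 0.8, -0.7]
opening: 0.998
grip_force: 0.0
```

Emit:
{"fn": "jog_arm", "kwargs": {"xyz": [[0, 0, 0], [0, 0, 0], [0, 0, 0], [0, 0, 0], [0, 0, 0], [0, 0, 0], [0, 0, 0], [0, 0, 0], [0, 0, 0], [0, 0, 0]], "twist": [-0.14, -0.14, -0.14, -0.14, -0.14, -0.14, -0.14, -0.14, -0.14, -0.03], "grip": [0, 0, 0, 0, 0, 0, 0, 0, 0, 0]}}

```text
clock: 6.4
tcp_pos: [488.6, -352.8, 155.5]
ee_rot: [[0.095, 0.995, 0.0], [0.995, -0.095, 0.0], [0.0, 0.0, -1.0]]
force: [0.2, 0.6, -0.7]
opening: 0.997
grip_force: 0.0
```

Run:
```python
from h import *
print(boxpose(camera("top")));print([np.round(v,3) for v in tcp()])
```

```text
(array([   2.15983582, -179.69113159]), np.float64(-0.02640031536011895), (151.1964569091797, 105.3021240234375))
[array([   1.2  , -300.306]), np.float64(155.458), np.float64(1.571), array([-0.206,  0.694, -0.184]), np.float64(6.45), np.float64(1.0), np.float64(25.0), array([-0.625,  0.198,  0.106,  1.478,  0.   ,  1.042])]
```

Emit:
{"fn": "jog_arm", "kwargs": {"xyz": [[0, 0, 20], [0, 0, 25], [0, 0, 28], [0, 0, 0], [5, 0, 0], [5, 0, 0], [5, 0, 0], [5, 0, 0], [4, 0, 0], [4, 0, 0]], "twist": [0, 0, 0, 0, 0, 0, 0, 0, 0, 0], "grip": [80, 80, 80, 80, 80, 80, 80, 80, 80, 80]}}

```text
clock: 7.45
tcp_pos: [492.0, -324.6, 82.6]
ee_rot: [[0.098, 0.995, 0.0], [0.995, -0.098, -0.0], [-0.0, 0.0, -1.0]]
force: [0.2, -0.1, -0.8]
opening: 0.686
grip_force: 0.0
```

Emit:
{"fn": "jog_arm", "kwargs": {"xyz": [[3, 0, 0], [3, 0, 0], [3, 0, 0], [3, 0, 0], [3, 0, 0], [3, 0, 0], [3, 0, 0], [3, 0, 0], [2, 0, 0], [0, 0, 0]], "twist": [0, 0, 0, 0, 0, 0, 0, 0, 0, 0], "grip": [80, 80, 80, 80, 80, 80, 80, 80, 80, 80]}}

```text
clock: 8.45
tcp_pos: [494.5, -298.6, 82.3]
ee_rot: [[0.097, 0.995, 0.0], [0.995, -0.097, 0.001], [0.001, 0.0, -1.0]]
force: [-0.3, -0.4, 0.2]
opening: 0.686
grip_force: 0.1
```

Run:
```python
from h import *
t=camera("top");print(boxpose(t));print([np.round(v,3) for v in tcp()])
c=camera("side")
cv2.imwrite("pics/d.png",np.hstack([t["image"][130:330,280:560,::-1],c["image"][220:,140:420,::-1]]))
```

```text
(array([   0.23964691, -160.47637939]), np.float64(-0.0017193367997552836), (151.1454315185547, 105.10977172851562))
[array([   1.643, -245.882]), np.float64(82.262), np.float64(1.57), array([ 0.322, -0.017, -1.   ]), np.float64(8.5), np.float64(0.688), np.float64(25.0), array([-5.440e-01,  1.560e-01, -8.400e-02,  1.331e+00,  1.000e-03,
        1.125e+00])]
```

View pics/d.png

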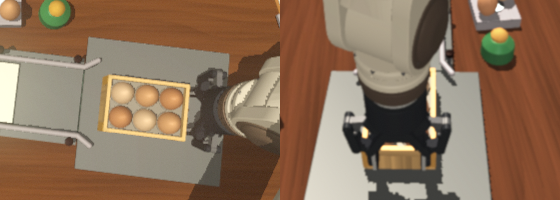

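Top view: box centred (x 0.2, yaw −0.002), hand flush behind it. Raising 3 mm for rod clearance, then pushing down the lane.

Emit:
{"fn": "jog_arm", "kwargs": {"xyz": [[-3, 0, -3], [3, 0, 0], [4, 0, 0], [5, 0, 0], [6, 0, 0], [6, 0, 0], [6, 0, 0], [6, 0, 0], [5, 0, 0], [4, 0, 0]], "twist": [0, 0, 0, 0, 0, 0, 0, 0, 0, 0], "grip": [80, 80, 80, 80, 80, 80, 80, 80, 80, 80]}}

```text
clock: 9.55
tcp_pos: [498.6, -256.8, 85.4]
ee_rot: [[0.098, 0.995, 0.0], [0.995, -0.098, -0.0], [-0.0, 0.0, -1.0]]
force: [-0.2, -4.4, 3.7]
opening: 0.691
grip_force: 2.4
```

Run:
```python
from h import *
print(boxpose(camera("top")));print([np.round(v,3) for v in tcp()])
```

```text
(array([ 3.10935974e-02, -1.18068535e+02]), np.float64(-0.00015353123684309097), (151.65989685058594, 105.35662841796875))
[array([   1.702, -203.374]), np.float64(85.295), np.float64(1.57), array([-0.207, -1.948,  1.214]), np.float64(9.6), np.float64(0.689), np.float64(25.0), array([-0.475,  0.115, -0.124,  1.332,  0.   ,  1.193])]
```

Emit:
{"fn": "jog_arm", "kwargs": {"xyz": [[4, 0, 0], [6, 0, 0], [8, 0, 0], [9, 0, 0], [9, 0, 0], [9, 0, 0], [9, 0, 0], [8, 0, 0], [6, 0, 0], [4, 0, 0]], "twist": [0, 0, 0, 0, 0, 0, 0, 0, 0, 0], "grip": [80, 80, 80, 80, 80, 80, 80, 80, 80, 80]}}

```text
clock: 10.6
tcp_pos: [505.6, -185.0, 85.2]
ee_rot: [[0.097, 0.995, -0.0], [0.995, -0.097, 0.0], [0.0, -0.0, -1.0]]
force: [-0.2, -3.8, 1.3]
opening: 0.69
grip_force: 2.0
```

Run:
```python
from h import *
t=camera("top");print(boxpose(t));print([np.round(v,3) for v in tcp()])
cv2.imwrite("pics/e.png",cv2.resize(t["image"][140:330,160:460,::-1],None,fx=2.5,fy=2.5))
```

```text
(array([ 4.05960083e-02, -4.57626877e+01]), np.float64(-0.00016125440400422425), (150.5599822998047, 104.44894409179688))
[array([   1.692, -131.282]), np.float64(85.163), np.float64(1.57), array([ 0.137, -0.425,  0.356]), np.float64(10.65), np.float64(0.685), np.float64(25.0), array([-3.500e-01,  6.200e-02, -1.810e-01,  1.328e+00,  1.000e-03,
        1.318e+00])]
```

View pics/e.png

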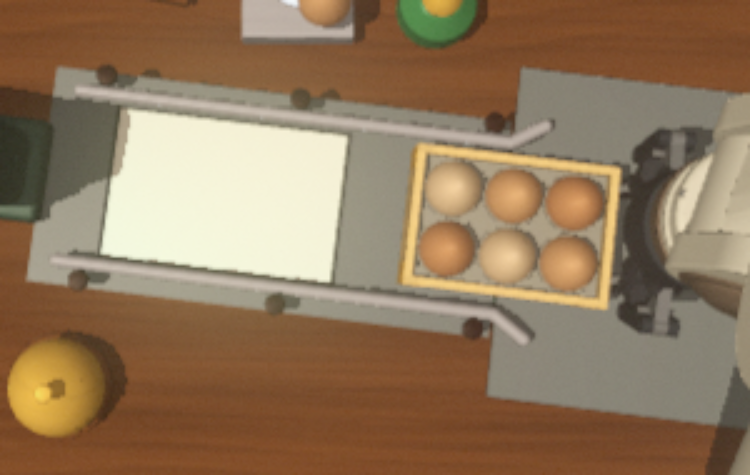

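The box front is in the lane with even gaps to both rods (lane centre line near row 215 in the crop). Continuing.

Emit:
{"fn": "jog_arm", "kwargs": {"xyz": [[4, 0, 0], [6, 0, 0], [8, 0, 0], [9, 0, 0], [9, 0, 0], [9, 0, 0], [9, 0, 0], [8, 0, 0], [6, 0, 0], [4, 0, 0]], "twist": [0, 0, 0, 0, 0, 0, 0, 0, 0, 0], "grip": [80, 80, 80, 80, 80, 80, 80, 80, 80, 80]}}

```text
clock: 11.65
tcp_pos: [512.6, -113.3, 85.2]
ee_rot: [[0.097, 0.995, -0.0], [0.995, -0.097, 0.0], [0.0, -0.0, -1.0]]
force: [0.3, -2.6, -1.3]
opening: 0.686
grip_force: 1.2
```

Run:
```python
from h import *
print(boxpose(camera("top")));print([np.round(v,3) for v in tcp()])
```

```text
(array([-0.08195496, 26.30693817]), np.float64(0.003164514689151404), (150.70729064941406, 104.64705657958984))
[array([  1.783, -59.321]), np.float64(85.213), np.float64(1.57), array([ 0.155,  0.579, -0.222]), np.float64(11.7), np.float64(0.686), np.float64(25.0), array([-2.170e-01,  3.100e-02, -2.130e-01,  1.327e+00,  1.000e-03,
        1.451e+00])]
```

Emit:
{"fn": "jog_arm", "kwargs": {"xyz": [[4, 0, 0], [6, 0, 0], [8, 0, 0], [9, 0, 0], [9, 0, 0], [9, 0, 0], [9, 0, 0], [8, 0, 0], [6, 0, 0], [4, 0, 0]], "twist": [0, 0, 0, 0, 0, 0, 0, 0, 0, 0], "grip": [80, 80, 80, 80, 80, 80, 80, 80, 80, 80]}}

```text
clock: 12.7
tcp_pos: [519.7, -41.7, 85.3]
ee_rot: [[0.097, 0.995, -0.0], [0.995, -0.097, 0.0], [0.0, -0.0, -1.0]]
force: [-0.1, -3.3, -1.4]
opening: 0.682
grip_force: 1.2
```

Run:
```python
from h import *
print(boxpose(camera("top")));print([np.round(v,3) for v in tcp()])
```

```text
(array([-0.33168411, 98.38121796]), np.float64(0.004755730553933129), (150.16015625, 104.33187866210938))
[array([ 1.922, 12.626]), np.float64(85.309), np.float64(1.57), array([0.091, 0.245, 0.042]), np.float64(12.75), np.float64(0.689), np.float64(25.0), array([-8.000e-02,  2.200e-02, -2.220e-01,  1.327e+00,  1.000e-03,
        1.589e+00])]
```

Emit:
{"fn": "jog_arm", "kwargs": {"xyz": [[4, 0, 0], [6, 0, 0], [8, 0, 0], [9, 0, 0], [9, 0, 0], [9, 0, 0], [9, 0, 0], [8, 0, 0], [6, 0, 0], [3, 0, 0]], "twist": [0, 0, 0, 0, 0, 0, 0, 0, 0, 0], "grip": [80, 80, 80, 80, 80, 80, 80, 80, 80, 80]}}

```text
clock: 13.75
tcp_pos: [526.7, 28.9, 85.4]
ee_rot: [[0.097, 0.995, 0.0], [0.995, -0.097, -0.0], [-0.0, 0.0, -1.0]]
force: [-0.5, -3.5, 0.5]
opening: 0.688
grip_force: 1.8
```

Emit:
{"fn": "jog_arm", "kwargs": {"xyz": [[0, 0, 0], [-5, 0, 0], [-10, 0, 0], [-15, 0, 0], [-20, 0, -10], [-10, 0, -30], [0, 0, -40], [0, 0, -40], [0, 0, 0], [0, 0, 0]], "twist": [0, 0, 0, 0, 0, 0, 0, 0, 0, 0], "grip": [80, 80, 80, 80, 80, 80, 80, 80, 80, 80]}}

```text
clock: 14.75
tcp_pos: [521.0, -32.5, 206.0]
ee_rot: [[0.099, 0.995, 0.002], [0.995, -0.099, -0.0], [0.0, 0.002, -1.0]]
force: [0.3, 0.1, -2.0]
opening: 0.688
grip_force: 0.0
```

Run:
```python
from h import *
t=camera("top");print(boxpose(t));print([np.round(v,3) for v in tcp()])
cv2.imwrite("pics/f.png",cv2.resize(t["image"][80:330,60:460,::-1],None,fx=1.9,fy=1.9))
```

```text
(array([ -0.41609192, 169.27029419]), np.float64(-0.002571681506635065), (149.91909790039062, 104.07331085205078))
[array([ 1.808, 21.756]), np.float64(204.702), np.float64(1.569), array([ 0.654, -0.233, -1.969]), np.float64(14.8), np.float64(0.691), np.float64(25.0), array([-0.062,  0.006, -0.008,  1.557, -0.   ,  1.608])]
```

View pics/f.png

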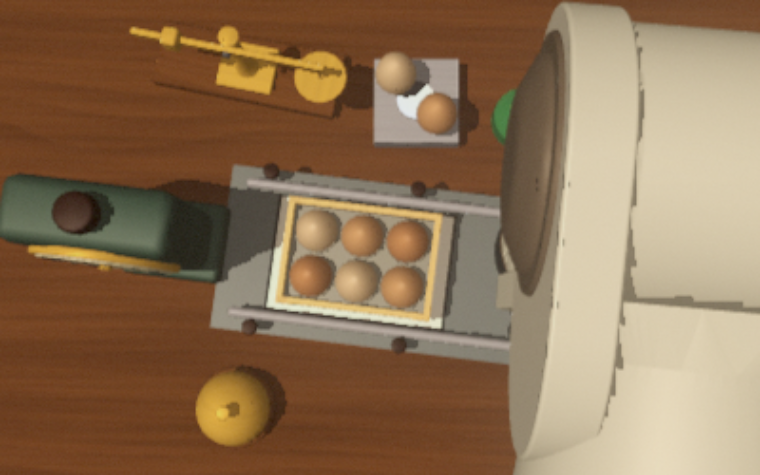

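The box stands on the plate, clear of both rods: centre 0.4 mm off across and 0.7 mm off along, yaw −0.003. The hand is clear and the bell, tin holder and beam scale stand as before. Handing in.

```bash
python3 -c "
from cell import robot
print(robot.finish_job())"
```

```text
the job is handed in; nothing more can be done
None
```

The egg box stands on the weighing plate, about 1 mm off centre and square to the lane by the last camera measurement; the hand is withdrawn and the job is handed in at about 15 s, with no verdict returned.

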